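# Lock the bracket, then counter-hold its hidden bolt head

### The job

Slide the barrel bolt by its red knob fully home into the keeper on the edge of the grey bracket. Then reach down into the narrow gap between the bracket and the birch rail, grip the hidden brass hexagon bolt head squarely between the fingers and hold it still, so that the slow nut driver on the far side no longer turns it. Finish while still gripping the head, with the barrel bolt still home; the jar, the loose spacer ring, the mug and the screwdriver are to be left where they are.

Things in the scene. Friction and masses are not known exactly. Their poses are not given: they have to be found in the camera images.
- frame: Plywood board 340 x 380 x 18 mm (x -100..240, y -160..220 mm) carrying a desk-frame corner, fixed. Origin on the work surface beneath the middle of the gap; x points from birch rail to grey bracket (away from the robot), y along the gap towards the barrel bolt, z up. Behind the bracket lies the nut driver, x 28..227, y -85..-15 mm, top 107 mm high.
- gap (a point): Middle of the gap's mouth, in frame x 0, y -50, z 105 mm. Birch rail upright at frame x -43..-23 mm, grey steel bracket upright at x 23..28 mm, both y -130..30 mm with tops 105 mm above the work surface: the gap is 46 mm wide, open above and at both ends, its floor (the board) 18 mm high.
- keeper (a point): Middle of the keeper's hole, frame x 26, y 38, z 72 mm. Keeper: steel strap on the bracket's edge, x 10..42, y 31..45 mm, top 87 mm high. Barrel bolt's birch block: x 1..51, y 70..195 mm, top 62 mm, with two guide straps at y 75..89 and 177..191 mm, tops 86 mm high.
- bolt_head (a point): Centre of the brass hexagon bolt head, in frame x 4, y -50, z 80 mm: 25 mm below the tops of rail and bracket. 24 mm across flats, 27.7 mm across corners, 14 mm thick (frame x -3..11 mm; a round spacer 21 mm in diameter fills x 11..23 mm up to the bracket). Its axes are frame's, turned about frame x by joint hexbolt.
- hexbolt (a joint): Angle (rad) of the head about frame x, positive from frame y towards z. At 0 two flats face frame +y and -y; they repeat every 1.047. Starts between -0.45 and 0; the driver drags it on at about +0.025 rad/s, with only 0.04 N m. Fingers closing nearly square turn it in a second or two until its flats lie against them (viscous drag 1.6 N m s/rad).
- bolt_knob (a point): On the axis of the barrel bolt's red upright knob, 110 mm above the work surface, 14 mm below its top. Knob: 14 mm in diameter, from 78 to 124 mm high, on a 12 mm round rod (79 mm to its tip, 85 mm to its tail) lying along frame y at height 72 mm. In frame it stands at x 26 and y 153 mm (withdrawn) to y 108 mm (home).
- slidebolt (a joint): Travel of the barrel bolt in m along frame -y towards its keeper: 0 fully withdrawn, 0.045 fully home (end stop). About 3 N friction; it stays where it is left
- jar: Bystander: closed glass jar with yellow lid, 52 mm diameter, 60 mm high, standing on the board beyond the barrel bolt. Origin at the centre of its underside
- spacer: Bystander: loose brass spacer ring, 34 mm outer diameter, 14 mm high, lying on the board on the robot's side of rail and block. Origin at the centre of its underside
- mug: Bystander: blue mug, 80 mm diameter, 90 mm high, on the table to the robot's right. Origin at the centre of its underside
- driver: Bystander: screwdriver lying on the table to the robot's left, along its own x. Origin at its underside

How it is judged (in metres and radians):
On the way, in this order (a step that is already met when the one before it is completed fails the run):
1. the barrel bolt is fully home in its keeper (value of joint slidebolt above 0.042 m), for 0.2 s.
2. the bolt head is gripped between the fingers (distance between the grasp point and bolt_head below 0.018 m and contact force between the fingers and hexbolt above 12 N), for 0.2 s.
At the end, for the whole second after the job is handed in: The barrel bolt is within 3 mm of its home stop; the grasp point between the fingers is within 18 mm of the bolt head's centre, the fingers press on the head with more than 12 N, and the head turns at less than 0.01 rad/s (left alone, the driver turns it at 0.025 rad/s) (all of step 2 and value of joint slidebolt above 0.042 m and velocity of joint hexbolt between -0.01 and 0.01 rad/s); the arm keeps its last pose, push and grip.
It fails at once if a bystander was moved by more than 30 mm (distance of any of jar, spacer, mug, driver from where it was at the start of the episode above 0.03 m).
It also fails if it takes over 48 s, if anything falls off the work surface, if the arm or the gripper's body presses on something with over 40 N, if the wrist force passes 120 N, or if a joint passes its speed limit or range.

### The arm

A 6-joint arm with a two-finger parallel gripper is mounted at the origin on the work surface. World frame = base frame: x ahead of the robot, y to its left, z up, the work surface at z = 0. Lengths are in mm, angles in degrees, forces in N, time in s.
With the tool pointing down it reaches from about 300 to 850 mm from the base axis. Payload 4.2 kg.
Tool frame: the origin (TCP) lies midway between the tips of the shut fingers; the grasp point (between the pads) lies env.grip_depth behind it (env.grip_depth is the distance from the TCP to the grasp point, in mm); z points along the fingers, y is the direction in which the jaws open and shut (so a half turn about z gives the same grasp; the last joint's range is limited). The gripper opens to 91 mm and grips with 3 to 60 N. Pads are 32 mm wide; open, the fingers measure 118 mm over their backs; the gripper's body (76 mm by 178 mm) begins 60 mm behind the grasp point.
Start: joints at [63.255, 18.312, 89.639, -0, 72.044, -1.146], TCP at [248.452, 518.57, 213.976] pointing down, gripper open.
Joint ranges: [-177.97, 177.97], [-48.28, 115.42], [12.27, 149.76], [-77.06, 257.06], [2.81, 150.46], [-146.56, 146.56]. Speed limits (degrees/s): [147.25, 147.25, 180, 180, 180, 180].

### API

Orientations are given as [roll, pitch, yaw] about the fixed x, y, z axes, in that order (R = Rz(yaw) Ry(pitch) Rx(roll)).
In Python, from workcell import env, cams, spotter gives the robot as it stands.
- The arm moves only by the tool apply_moves, never from a script. Its argument "plan" is a list of rows, each an object with "jaw": the closure, from 0 (fully open) to 1 (shut); "delta_pos": the shift along the tool's x, y, z in mm, a list of three; "spin": the turn about the tool's z in rad. In form: [{"jaw": jaw, "delta_pos": [dx, dy, dz], "spin": spin}, ...]. A call has exactly 8 rows; each row is the pose to reach, as a shift and turn from the pose measured when the call began, along the tool's axes at that moment; what a row does not reach only later rows make up. A row lasts 1/8 s, in which the tool goes at most 62.5 mm and 10.7 degrees, less where a joint would pass 70% of its speed; a pose out of reach is approached as far as the arm can. A call with a gripper value outside its range is refused whole. The fingers move at their own pace and stop on an object; "squeeze" is the grip in N (left out, the last holds). Time passes only in rows, so rows that repeat a pose let the fingers close, or fill a call up. It gives the time, the measured TCP pose, the force and the opening at its end, in the units of the state.
- env.state(): the state, without advancing time (a new reading comes with each control period).
- cams.grab_frame(name): name is "scene" or "top" or "wrist"; returns the picture (420x560x3 uint8, red, green, blue); there is no depth.
- cams.calibration(name): a dict with "camera_matrix" (3x3 intrinsics, pixels), "k1" (the pictures are not rectified: a ray, as slopes to the right and down, at radius r is drawn at 1 + k1 r^2 times it, then the intrinsics apply), "rvec" (rotation vector, rad) and "tvec" (3), from world to camera coordinates, as OpenCV has them. Camera axes: x right, y down, z forward; pixel columns grow to the right and rows downward; lengths in mm; the calibration is good to about 2 mm. A picture is of the moment at which its call begins: read the wrist's pose just before it. calibration takes no time and is no camera call; for the wrist camera it gives the pose at the moment of the call.
- env.job_done(): hands the job in, once; it reports no verdict.
Trained networks look in the newest picture that a camera, given by its name, has taken for a name from the list of things; names that differ only in an ending like _2 or _b are one class to them, and where a whole thing is asked for, a point or a joint stands for the part that bears it (a point fixed in the world has none). Each returns a list of dicts, best first, with "confidence" (0 to 1); they miss things now and then, are a little off and sometimes report something else, mostly with a low value. They report only what shows in the picture. A call takes as long as a camera call.
- spotter.masks_of(camera, target): "region" (420x560 bool, what is visible of it) and "extent" ([left, top, right, bottom] in pixels, round what is visible of it).
The state is a dict: "time_s": time; "qpos": joint angles; "qvel": joint speeds; "effort": joint torques, N m; "ee_pos": TCP position; "ee_rot": TCP orientation; "force": force on the tool from outside, world axes, zero at the start; "torque": the same for the moment, N m; "gripper_width": finger opening in mm.
Only numpy, scipy, OpenCV 4.12 (cv2) and the standard library are available. Lean on these libraries where they do the work, as an engineer would, in place of code of your own. Each camera call takes 0.05 s, during which the arm holds its last target.

## Working session

There is one attempt and no reset: what is moved stays moved. The work goes in short steps, Python scripts to look and compute and a tool call to move; the robot and the scene stay as the last step left them, time stands still between calls to the robot, and variables do not carry over. Pictures are saved under pics/ and viewed, and the job is handed in when it is done.

Besides the shell and the picture viewer there is one more tool, called after "Emit:" by a JSON object that holds its "fn" and its "kwargs". apply_moves: Moves the arm, as the interface text tells. Its arguments: {"type":"object","properties":{"plan":{"type":"array"},"squeeze":{"type":"number"}},"required":["plan"]}

```bash
ls; mkdir -p pics; python3 - <<'E'
from workcell import env, cams, spotter
import cv2
print(env.state(), env.grip_depth)
for n in ["scene","top","wrist"]:
    im=cams.grab_frame(n); cv2.imwrite(f"pics/{n}0.png",im[:,:,::-1]); c=cams.calibration(n);print(n,c)
E
```

```text
pics
{'time_s': 0.0, 'qpos': array([ 6.32544383e+01,  1.83509669e+01,  8.97044037e+01, -1.77091038e-03,
        7.20431422e+01, -1.14616973e+00]), 'qvel': array([-0.0434278 , -0.02612488,  0.03139325, -0.08019958,  0.00670487,
       -0.00387384]), 'effort': array([-9.32432704e-04, -4.12464416e+01, -2.31967056e+01,  7.25099863e-02,
        4.54534509e-02, -1.60893551e-04]), 'ee_pos': array([248.23542801, 518.11695898, 213.1405976 ]), 'ee_rot': array([-1.79901473e+02, -2.87192843e-04,  1.54401155e+02]), 'force': array([ 0.89371887,  0.05784871, -1.18606344]), 'torque': array([-0.01526714,  0.02092492,  0.03215117]), 'gripper_width': 91.25636260200173} 18.8
scene {'camera_matrix': array([[468.79826032,   0.        , 279.63573315],
       [  0.        , 468.79826032, 211.29020271],
       [  0.        ,   0.        ,   1.        ]]), 'k1': -0.004403257896302167, 'rvec': array([ 1.16820436,  2.33367511, -0.97993137]), 'tvec': array([ 317.99643823, -240.49657452, 1737.5241054 ])}
top {'camera_matrix': array([[437.2726356 ,   0.        , 286.56122097],
       [  0.        , 437.2726356 , 203.67730725],
       [  0.        ,   0.        ,   1.        ]]), 'k1': -0.04048950036486544, 'rvec': array([ 2.17609789, -2.17429806,  0.05688811]), 'tvec': array([  16.08875087,  577.3656277 , 1363.004782  ])}
wrist {'camera_matrix': array([[350.27923513,   0.        , 278.86303725],
       [  0.        , 350.27923513, 214.18028277],
       [  0.        ,   0.        ,   1.        ]]), 'k1': 0.026069643774067078, 'rvec': array([-2.45299336, -1.54585018, -0.21391338]), 'tvec': array([-574.80302651,  -31.66144377,  390.3696855 ])}
```

View pics/scene0.png

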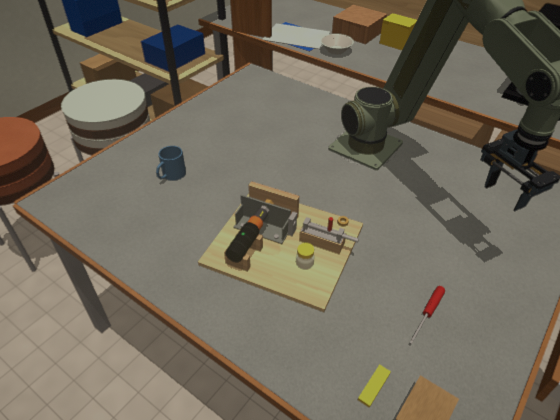

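View pics/top0.png

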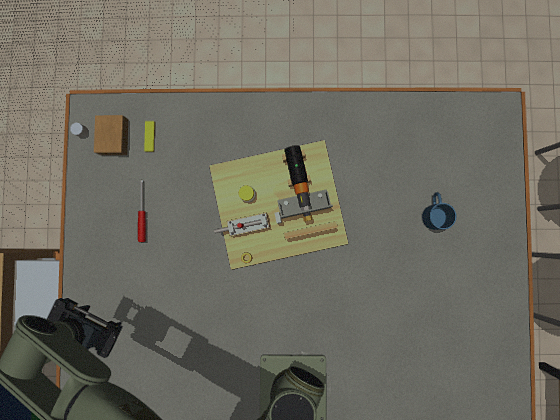

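View pics/wrist0.png

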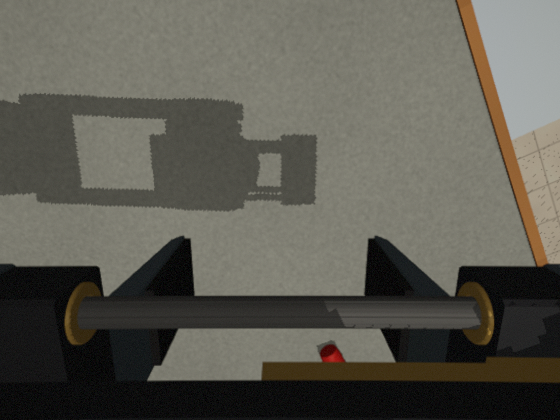

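```bash
python3 - <<'E'
from workcell import env, cams, spotter
for n in ["top","wrist","scene"]:
    for t in ["frame","bolt_knob","bolt_head","gap","keeper","jar","spacer"]:
        try:
            r=spotter.masks_of(n,t)
            print(n,t,[(round(d['confidence'],2),d['extent'],int(d['region'].sum())) for d in r[:2]])
        except Exception as e: print(n,t,e)
E
```

```text
top frame [(0.77, [208.0, 138.0, 347.8, 269.3], 12385)]
top bolt_knob [(0.75, [214.1, 218.9, 263.8, 230.4], 173)]
top bolt_head [(0.49, [297.6, 193.6, 311.4, 220.3], 255), (0.37, [241.7, 250.1, 252.0, 259.7], 37)]
top gap [(0.74, [215.9, 218.3, 260.8, 231.9], 159), (0.66, [208.5, 143.8, 346.5, 268.6], 12507)]
top keeper [(0.96, [207.6, 138.0, 347.0, 269.7], 12382)]
top jar [(0.6, [237.2, 189.0, 259.1, 200.7], 226)]
top spacer []
wrist frame []
wrist bolt_knob []
wrist bolt_head []
wrist gap []
wrist keeper []
wrist jar []
wrist spacer []
scene frame [(0.88, [197.9, 185.0, 365.8, 313.5], 11920)]
scene bolt_knob [(0.56, [308.0, 215.3, 358.2, 243.8], 222), (0.47, [409.9, 286.3, 445.0, 341.2], 451)]
scene bolt_head [(0.5, [254.3, 209.8, 267.1, 218.7], 114)]
scene gap [(0.98, [198.1, 183.3, 364.8, 310.5], 11974)]
scene keeper [(0.62, [198.7, 185.6, 361.3, 311.3], 11831)]
scene jar []
scene spacer [(0.7, [253.9, 203.3, 273.0, 220.4], 171), (0.51, [337.8, 215.1, 349.6, 227.4], 107)]
```

```bash
cat > h.py <<'E'
import numpy as np, cv2
from workcell import env, cams, spotter
from scipy.spatial.transform import Rotation as Ro
def cal(n):
    c=cams.calibration(n); return c
def proj(c,P):
    p,_=cv2.projectPoints(np.asarray(P,float).reshape(-1,3),np.array(c['rvec']),np.array(c['tvec']),c['camera_matrix'],np.array([c['k1'],0,0,0.])); return p.reshape(-1,2)
def back(c,px,z):
    u=cv2.undistortPoints(np.asarray(px,float).reshape(-1,1,2),c['camera_matrix'],np.array([c['k1'],0,0,0.])).reshape(-1,2)
    R=cv2.Rodrigues(np.array(c['rvec']))[0]; t=np.array(c['tvec'])
    d=np.c_[u,np.ones(len(u))]@R; o=-R.T@t
    return o+d*((z-o[2])/d[:,2])[:,None]
def f2w(F,P):
    P=np.asarray(P,float).reshape(-1,3); a=np.radians(F[2]); c,s=np.cos(a),np.sin(a)
    return np.c_[F[0]+c*P[:,0]-s*P[:,1],F[1]+s*P[:,0]+c*P[:,1],P[:,2]]
def w2f(F,P):
    P=np.asarray(P,float).reshape(-1,3); a=np.radians(F[2]); c,s=np.cos(a),np.sin(a)
    x,y=P[:,0]-F[0],P[:,1]-F[1]
    return np.c_[c*x+s*y,-s*x+c*y,P[:,2]]
def box(a,b,c,d,e,f): return [(x,y,z) for z in(e,f) for x,y in((a,c),(b,c),(b,d),(a,d))]
BOX=[box(-100,240,-160,220,0,18),box(-43,-23,-130,30,18,105),box(23,28,-130,30,18,105),box(10,42,31,45,60,87),box(1,51,70,195,18,62),box(1,51,75,89,62,86),box(1,51,177,191,62,86)]
def draw(im,c,F,knob=153):
    def pl(P,col):
        p=proj(c,f2w(F,P)); 
        if np.abs(p).max()<5000: cv2.polylines(im,[np.round(p*8).astype(int).reshape(-1,1,2)],False,col,1,cv2.LINE_AA,3)
    for b in BOX:
        for i in range(4):
            j=(i+1)%4
            pl([b[i],b[j]],(0,255,0)); pl([b[4+i],b[4+j]],(0,255,255)); pl([b[i],b[4+i]],(0,255,0))
    pl([(26,knob,78),(26,knob,124)],(255,0,255))
    h=[(4,-50+13.85*np.cos(t),80+13.85*np.sin(t)) for t in np.arange(0.5,7)*np.pi/3]
    pl(h,(255,0,0))
    return im
E
python3 - <<'E'
from h import *
from scipy.optimize import least_squares
mk={}
for n in ["top","scene"]:
    im=cams.grab_frame(n); c=cal(n)
    m=spotter.masks_of(n,"frame")[0]['region'].astype(np.uint8)
    ct=max(cv2.findContours(m,cv2.RETR_EXTERNAL,cv2.CHAIN_APPROX_NONE)[0],key=cv2.contourArea).reshape(-1,2)
    P=back(c,ct,18)[:,:2].astype(np.float32)
    r=cv2.minAreaRect(P); print(n,r)
E
```

```text
top ((576.1738891601562, 56.24263000488281), (342.61572265625, 403.0051574707031), 12.728151321411133)
scene ((567.5865478515625, 37.960113525390625), (385.526611328125, 407.694580078125), 12.212920188903809)
```

```bash
python3 - <<'E'
from h import *
a=np.radians(12.7);c=cal("top")
cor=[(210,165),(324.5,140.5),(347.5,243.5),(232,269)]
W=back(c,cor,18);print(W)
# order: (240,220),(240,-160),(-100,-160),(-100,220)
L=np.array([(240,220),(240,-160),(-100,-160),(-100,220)],float)
A,_=cv2.estimateAffinePartial2D(L,W[:,:2]);print(A,np.hypot(A[0,0],A[1,0]))
yaw=np.degrees(np.arctan2(A[1,0],A[0,0]));
a=np.radians(yaw);R=np.array([[np.cos(a),-np.sin(a)],[np.sin(a),np.cos(a)]])
o=W[:,:2].mean(0)-R@L.mean(0); F=[*o,yaw];print(F)
for n in ["top","scene"]:
    im=cv2.imread(f"pics/{n}0.png"); d=draw(im.copy(),cal(n),F)
    x,y,w,h=(200,130,160,150) if n=="top" else (190,175,185,145)
    cv2.imwrite(f"pics/ov_{n}.png",np.hstack([cv2.resize(k[y:y+h,x:x+w],(400,int(400*h/w)),interpolation=cv2.INTER_CUBIC) for k in(im,d)]))
E
```

```text
[[ 701.95033689  262.50021255   18.        ]
 [ 780.48689479 -104.61922545   18.        ]
 [ 451.98054272 -175.3181744    18.        ]
 [ 371.21632454  188.2327472    18.        ]]Traceback (most recent call last):
  File "<stdin>", line 7, in <module>
cv2.error: OpenCV(4.12.0) /io/opencv/modules/calib3d/src/ptsetreg.cpp:1108: error: (-215:Assertion failed) count >= 0 && to.checkVector(2) == count in function 'estimateAffinePartial2D'
```

```bash
python3 - <<'E'
from h import *
a=np.radians(12.7);c=cal("top")
cor=[(210,165),(324.5,140.5),(347.5,243.5),(232,269)]
W=back(c,cor,18)
L=np.array([(240,220),(240,-160),(-100,-160),(-100,220)],float)
A,_=cv2.estimateAffinePartial2D(L.copy(),np.ascontiguousarray(W[:,:2]),ransacReprojThreshold=50);print(A,np.hypot(A[0,0],A[1,0]))
yaw=np.degrees(np.arctan2(A[1,0],A[0,0]));
a=np.radians(yaw);R=np.array([[np.cos(a),-np.sin(a)],[np.sin(a),np.cos(a)]])
o=W[:,:2].mean(0)-R@L.mean(0); F=[*o,yaw];print(F)
for n in ["top","scene"]:
    im=cv2.imread(f"pics/{n}0.png"); d=draw(im.copy(),cal(n),F)
    x,y,w,h=(200,130,160,150) if n=="top" else (190,175,185,145)
    cv2.imwrite(f"pics/ov_{n}.png",np.hstack([cv2.resize(k[y:y+h,x:x+w],(400,int(400*h/w)),interpolation=cv2.INTER_CUBIC) for k in(im,d)]))
E
```

```text
[[ 9.64993166e-01 -2.11197825e-01  5.15194929e+02]
 [ 2.11197825e-01  9.64993166e-01 -1.03475397e+00]] 0.9878341622083379
[np.float64(514.4410516378329), np.float64(-1.5733618066387507), np.float64(12.345069048733428)]
```

View pics/ov_top.png

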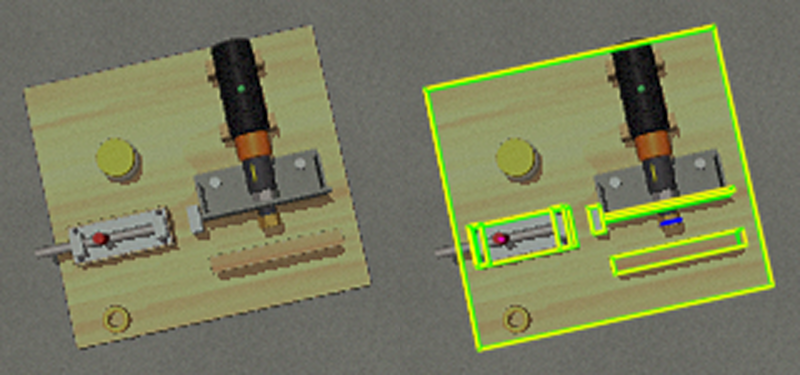

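View pics/ov_scene.png

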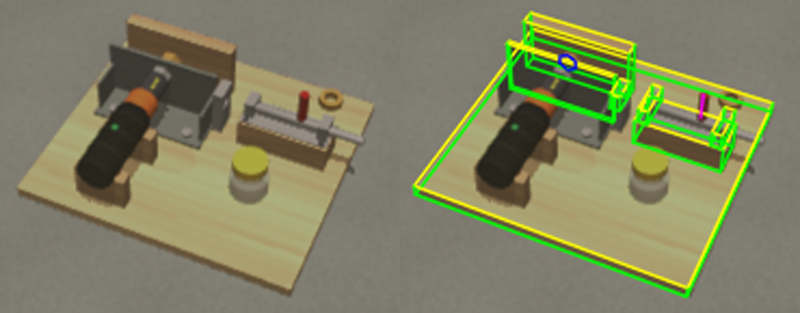

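```bash
cat >> h.py <<'E'
def toolR(s): return Ro.from_euler('xyz',s['ee_rot'],degrees=True).as_matrix()
def delta(F,P,s=None,spinmod=np.pi):
    s=s or env.state(); R=toolR(s)
    d=R.T@(f2w(F,P)[0]-s['ee_pos'])
    a=np.radians(F[2]); want=np.array([-np.sin(a),np.cos(a),0])
    v=R.T@want; sp=np.arctan2(-v[0],v[1]); sp=(sp+np.pi/2)%np.pi-np.pi/2
    return np.round(d,1),round(float(sp),4)
E
python3 - <<'E'
from h import *
F=[514.4,-1.6,12.35]
s=env.state();print(s['time_s'],s['ee_pos'],s['ee_rot'])
c=cal("wrist");R=cv2.Rodrigues(np.array(c['rvec']))[0];o=-R.T@np.array(c['tvec'])
print("cam in tool",toolR(s).T@(o-s['ee_pos']), toolR(s).T@R.T)
print(f2w(F,[26,153,190]),delta(F,[26,153,190]))
E
```

```text
1.4 [248.45461368 518.5725743  213.95775424] [ 1.79995500e+02 -2.51122704e-03  1.54398297e+02]
cam in tool [  76.42202926    0.26787526 -170.31968944] [[ 5.45652543e-04 -9.61989871e-01 -2.73084586e-01]
 [ 9.99999781e-01  4.22506247e-04  5.09753024e-04]
 [-3.74997302e-04 -2.73084804e-01  9.61989890e-01]]
[[507.07425222 153.42042904 190.        ]] (array([-391. , -217.6,   23.9]), -0.6624)
```

Emit:
{"fn": "apply_moves", "kwargs": {"plan": [{"jaw": 0.3, "delta_pos": [-49, -27, 3], "spin": -0.083}, {"jaw": 0.5, "delta_pos": [-98, -54, 6], "spin": -0.166}, {"jaw": 0.5, "delta_pos": [-147, -82, 9], "spin": -0.248}, {"jaw": 0.5, "delta_pos": [-196, -109, 12], "spin": -0.331}, {"jaw": 0.5, "delta_pos": [-245, -136, 15], "spin": -0.414}, {"jaw": 0.5, "delta_pos": [-294, -163, 18], "spin": -0.497}, {"jaw": 0.5, "delta_pos": [-343, -190, 21], "spin": -0.58}, {"jaw": 0.5, "delta_pos": [-391, -217.6, 24], "spin": -0.662}], "squeeze": 15}}

```text
time_s: 2.4
ee_pos: [508.1, 151.8, 190.1]
ee_rot: [180.0, 0.0, -167.5]
force: [0.8, 0.2, -0.6]
gripper_width: 45.6
```

```bash
python3 - <<'E'
from h import *
F=[514.4,-1.6,12.35]
s=env.state();print(s['time_s'],s['ee_pos'],s['ee_rot'],s['gripper_width'])
c=cal("wrist");im=cams.grab_frame("wrist")[:,:,::-1].copy()
print(delta(F,[26,153,92]))
cv2.imwrite("pics/w1.png",im);cv2.imwrite("pics/w1o.png",draw(im.copy(),c,F))
E
```

```text
2.4 [508.10660435 151.82944986 190.08399461] [ 1.79984435e+02  4.86118303e-02 -1.67521822e+02] 45.5751852418096
(array([ 3.2,  8.3, 97.6]), 0.0011)
```

View pics/w1.png

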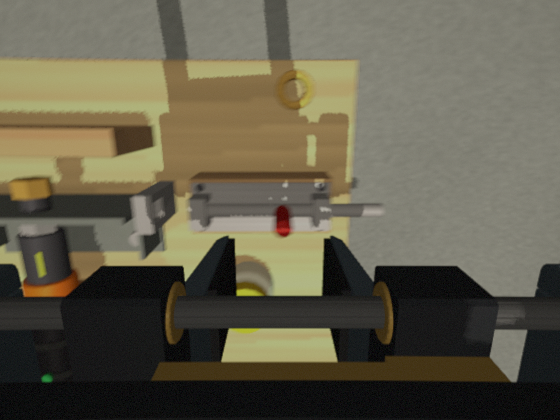

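View pics/w1o.png

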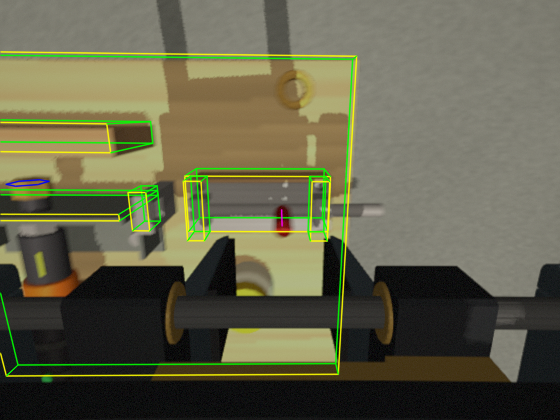

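Emit:
{"fn": "apply_moves", "kwargs": {"plan": [{"jaw": 0.5, "delta_pos": [1, 10, 20], "spin": 0}, {"jaw": 0.5, "delta_pos": [1, 10, 60], "spin": 0}, {"jaw": 0.5, "delta_pos": [1, 10, 97], "spin": 0}, {"jaw": 0.6, "delta_pos": [1, 10, 97], "spin": 0}, {"jaw": 1, "delta_pos": [1, 10, 97], "spin": 0}, {"jaw": 1, "delta_pos": [1, 10, 97], "spin": 0}, {"jaw": 1, "delta_pos": [1, 10, 97], "spin": 0}, {"jaw": 1, "delta_pos": [1, 10, 97], "spin": 0}], "squeeze": 15}}

```text
time_s: 3.45
ee_pos: [509.9, 156.2, 94.1]
ee_rot: [-179.7, 0.3, -167.6]
force: [-0.3, 2.0, 6.8]
gripper_width: 13.4
```

```bash
python3 - <<'E'
from h import *
F=[516.5,0.4,12.35]
s=env.state();print(s['time_s'],s['force'],s['gripper_width'], w2f(F,s['ee_pos']),delta(F,[26,106,92]))
im=cams.grab_frame("wrist")[:,:,::-1].copy()
cv2.imwrite("pics/w2.png",im)
E
```

```text
3.45 [-0.27923565  1.97672707  6.78282211] 13.356563109227022 [[ 26.90294676 153.64841912  94.1031881 ]] (array([  1. , -47.6,   2.3]), 0.0008)
```

View pics/w2.png

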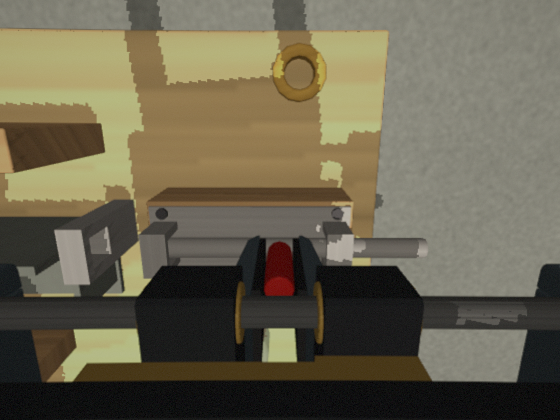

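The knob (280, 265) is between the pads. Now I'll slide it home.

Emit:
{"fn": "apply_moves", "kwargs": {"plan": [{"jaw": 1, "delta_pos": [0, -8, 0], "spin": 0}, {"jaw": 1, "delta_pos": [0, -17, 0], "spin": 0}, {"jaw": 1, "delta_pos": [0, -26, 0], "spin": 0}, {"jaw": 1, "delta_pos": [0, -35, 0], "spin": 0}, {"jaw": 1, "delta_pos": [0, -42, 0], "spin": 0}, {"jaw": 1, "delta_pos": [0, -46, 0], "spin": 0}, {"jaw": 1, "delta_pos": [0, -47, 0], "spin": 0}, {"jaw": 1, "delta_pos": [0, -47, 0], "spin": 0}], "squeeze": 15}}

```text
time_s: 4.5
ee_pos: [519.1, 114.5, 94.2]
ee_rot: [179.8, 0.3, -167.8]
force: [-3.3, 19.0, -0.5]
gripper_width: 13.4
```

```bash
python3 - <<'E'
from h import *
F=[516.5,0.4,12.35]
s=env.state();print(s['time_s'],s['force'],s['gripper_width'], w2f(F,s['ee_pos']))
c=cal("wrist")
im=cams.grab_frame("wrist")[:,:,::-1].copy()
cv2.imwrite("pics/w3.png",im); cv2.imwrite("pics/w3o.png",draw(im,c,F,108))
E
```

```text
4.5 [-3.25875652 19.02584819 -0.52342317] 13.35121179393265 [[ 26.90842591 110.9536698   94.20470385]]
```

View pics/w3.png

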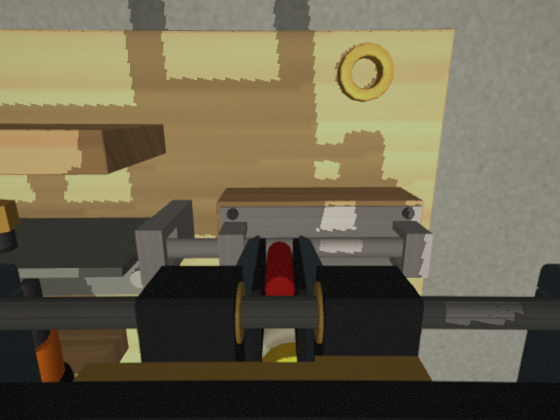

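View pics/w3o.png

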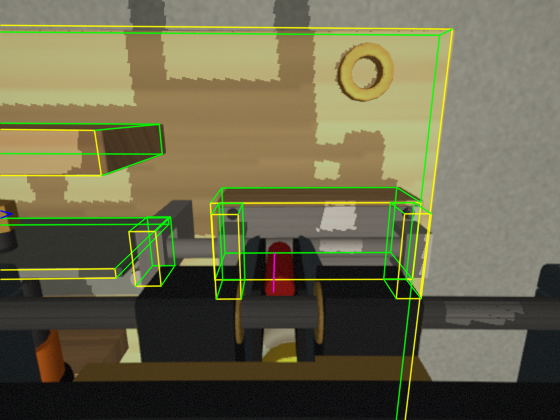

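Emit:
{"fn": "apply_moves", "kwargs": {"plan": [{"jaw": 1, "delta_pos": [0, -5, 0], "spin": 0}, {"jaw": 1, "delta_pos": [0, -6, 0], "spin": 0}, {"jaw": 1, "delta_pos": [0, -6, 0], "spin": 0}, {"jaw": 1, "delta_pos": [0, -6, 0], "spin": 0}, {"jaw": 1, "delta_pos": [0, -6, 0], "spin": 0}, {"jaw": 1, "delta_pos": [0, -6, 0], "spin": 0}, {"jaw": 1, "delta_pos": [0, -6, 0], "spin": 0}, {"jaw": 1, "delta_pos": [0, -6, 0], "spin": 0}], "squeeze": 25}}

```text
time_s: 5.55
ee_pos: [519.0, 114.6, 94.2]
ee_rot: [179.1, 0.3, -168.0]
force: [-4.7, 24.6, -0.1]
gripper_width: 13.3
```

```bash
python3 - <<'E'
from h import *
F=[516.5,0.4,12.35]
s=env.state();print(s['time_s'],s['force'],s['gripper_width'], w2f(F,s['ee_pos']))
c=cal("wrist")
im=cams.grab_frame("wrist")[:,:,::-1].copy()
cv2.imwrite("pics/w4.png",im)
E
```

```text
5.55 [-4.7258179  24.58033551 -0.05364489] 13.315767876501532 [[ 26.91074362 110.98812808  94.1749854 ]]
```

View pics/w4.png

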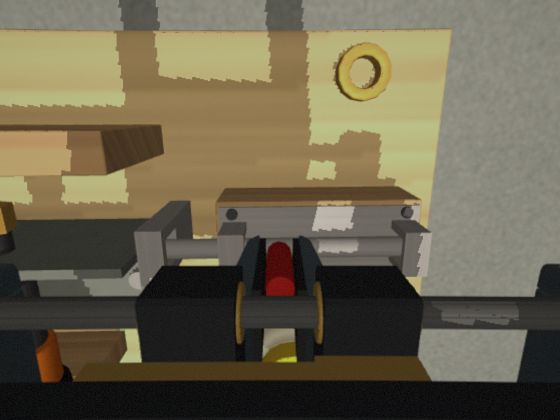

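Emit:
{"fn": "apply_moves", "kwargs": {"plan": [{"jaw": 0.7, "delta_pos": [0, 0, 0], "spin": 0}, {"jaw": 0.6, "delta_pos": [0, 0, 0], "spin": 0}, {"jaw": 0.5, "delta_pos": [0, 0, 0], "spin": 0}, {"jaw": 0.5, "delta_pos": [0, 0, -30], "spin": 0.01}, {"jaw": 0.4, "delta_pos": [5, -40, -75], "spin": 0.01}, {"jaw": 0.4, "delta_pos": [15, -95, -80], "spin": 0.01}, {"jaw": 0.4, "delta_pos": [24, -150, -75], "spin": 0.01}, {"jaw": 0.4, "delta_pos": [24, -159, -70], "spin": 0.01}], "squeeze": 25}}

```text
time_s: 6.6
ee_pos: [528.3, -50.7, 161.6]
ee_rot: [179.2, 0.3, -168.8]
force: [-0.9, 1.2, -0.4]
gripper_width: 55.0
```

```bash
python3 - <<'E'
from h import *
F=[515.9,3.1,12.35]
s=env.state();print(s['time_s'],s['force'],s['gripper_width'], w2f(F,s['ee_pos']),s['ee_rot'])
c=cal("wrist")
im=cams.grab_frame("wrist")[:,:,::-1].copy()
cv2.imwrite("pics/w5.png",im); cv2.imwrite("pics/w5o.png",draw(im,c,F,108))
E
```

```text
6.6 [-0.87095854  1.24783531 -0.43567658] 54.9748968922071 [[  0.55838716 -55.1997552  161.59238228]] [ 179.18433528    0.32263384 -168.84677256]
```

View pics/w5.png

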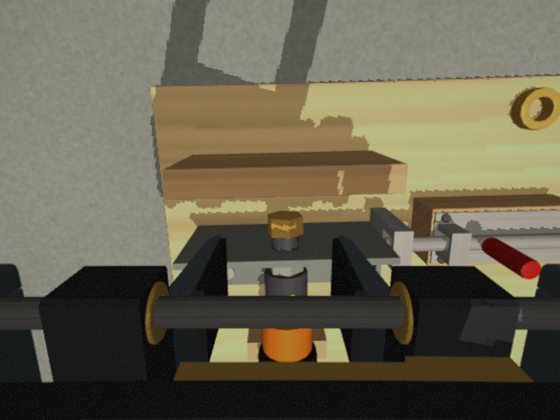

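View pics/w5o.png

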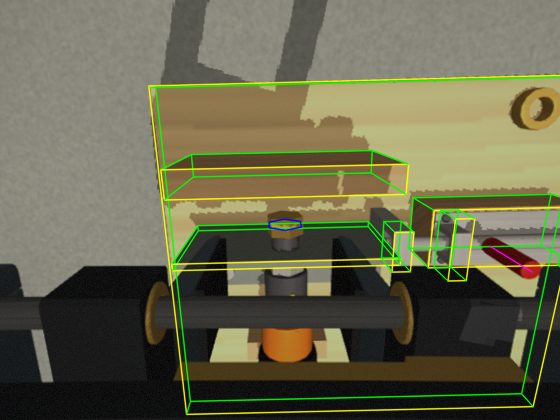

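```bash
python3 - <<'E'
from h import *
F=[515.9,3.1,12.35]
im=cv2.imread("pics/w5.png")[200:250,250:320]
c=cal("wrist")
for a in (-.3,-.15,0,.15,.3):
    P=[(x,-50+13.85*np.cos(t+a),80+13.85*np.sin(t+a)) for x in(-3,11) for t in (np.arange(6)+.5)*np.pi/3]
    p=proj(c,f2w(F,P)); print(a,np.round(p[:6]).astype(int).tolist())
cv2.imwrite("pics/z5.png",cv2.resize(im,None,fx=10,fy=10,interpolation=cv2.INTER_CUBIC))
print(delta(F,[1,-50,61]))
E
```

```text
-0.3 [[302, 216], [290, 221], [271, 220], [265, 215], [278, 211], [295, 212]]
-0.15 [[301, 217], [287, 221], [269, 219], [266, 214], [280, 211], [297, 212]]
0 [[300, 218], [284, 221], [267, 219], [267, 213], [283, 211], [299, 213]]
0.15 [[299, 219], [281, 221], [266, 218], [269, 213], [285, 211], [300, 213]]
0.3 [[297, 219], [278, 221], [265, 217], [271, 212], [288, 211], [301, 214]]
(array([ 0.1,  3. , 99.7]), -0.0201)
```

View pics/z5.png

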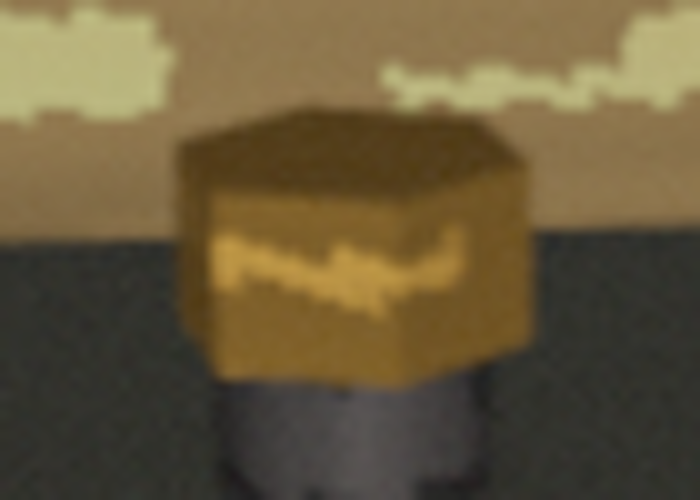

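Emit:
{"fn": "apply_moves", "kwargs": {"plan": [{"jaw": 0.4, "delta_pos": [0, 2, 5], "spin": -0.01}, {"jaw": 0.4, "delta_pos": [0, 3.7, 15], "spin": -0.02}, {"jaw": 0.4, "delta_pos": [0, 3.7, 25], "spin": -0.02}, {"jaw": 0.4, "delta_pos": [0, 3.7, 35], "spin": -0.02}, {"jaw": 0.4, "delta_pos": [0, 3.7, 45], "spin": -0.02}, {"jaw": 0.4, "delta_pos": [0, 3.7, 50], "spin": -0.02}, {"jaw": 0.4, "delta_pos": [0, 3.7, 50], "spin": -0.02}, {"jaw": 0.4, "delta_pos": [0, 3.7, 50], "spin": -0.02}], "squeeze": 40}}

```text
time_s: 7.65
ee_pos: [527.8, -45.7, 111.1]
ee_rot: [179.2, 0.3, -167.7]
force: [0.3, -1.3, 0.4]
gripper_width: 54.8
```

```bash
python3 - <<'E'
from h import *
F=[515.9,3.1,12.35]
s=env.state();print(s['time_s'],s['force'],s['gripper_width'], w2f(F,s['ee_pos']),s['ee_rot'])
c=cal("wrist")
im=cams.grab_frame("wrist")[:,:,::-1].copy()
z=cv2.resize(im[190:310,210:350],None,fx=5,fy=5,interpolation=cv2.INTER_CUBIC)
cv2.imwrite("pics/w6z.png",z)
cv2.imwrite("pics/w6.png",im)
cv2.imwrite("pics/w6o.png",draw(im,c,F,108))
for a in (-.3,-.15,0,.15,.3):
    P=[(x,-50+13.85*np.cos(t+a),80+13.85*np.sin(t+a)) for x in(-3,11) for t in (np.arange(6)+.5)*np.pi/3]
    p=proj(c,f2w(F,P)); print(a,np.round(p[:6]).astype(int).tolist())
print(delta(F,[1,-50,61]))
E
```

```text
7.65 [ 0.30428288 -1.26394577  0.39586241] 54.76867354953974 [[  1.15967734 -50.16476171 111.05821123]] [ 179.16301833    0.30911108 -167.66187226]
-0.3 [[301, 239], [286, 246], [263, 244], [257, 236], [272, 231], [293, 232]]
-0.15 [[300, 241], [283, 246], [260, 243], [258, 235], [275, 230], [296, 233]]
0 [[299, 242], [279, 246], [259, 242], [259, 234], [278, 230], [298, 234]]
0.15 [[297, 243], [275, 246], [257, 241], [261, 233], [282, 230], [299, 235]]
0.3 [[295, 244], [272, 246], [256, 240], [264, 232], [285, 231], [300, 236]]
(array([ 0.4, -0.6, 50.1]), -0.0002)
```

View pics/w6o.png

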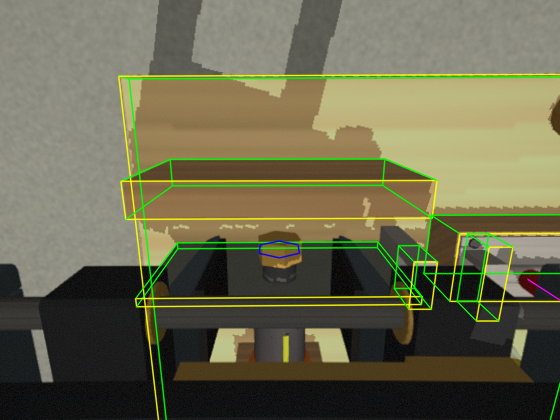

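View pics/w6z.png

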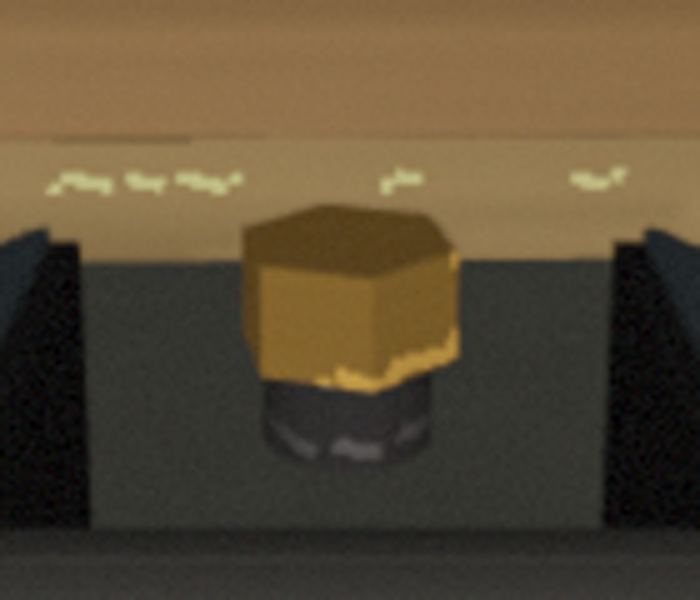

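View pics/w6.png

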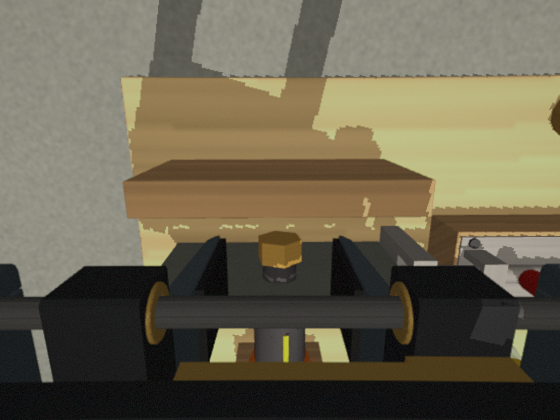

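Emit:
{"fn": "apply_moves", "kwargs": {"plan": [{"jaw": 0.4, "delta_pos": [0, 0, 10], "spin": 0}, {"jaw": 0.4, "delta_pos": [0, 0, 20], "spin": 0}, {"jaw": 0.4, "delta_pos": [0, 0, 30], "spin": 0}, {"jaw": 0.4, "delta_pos": [0, 0, 40], "spin": 0}, {"jaw": 0.4, "delta_pos": [0, 0, 48], "spin": 0}, {"jaw": 0.4, "delta_pos": [0, 0, 50], "spin": 0}, {"jaw": 0.4, "delta_pos": [0, 0, 50], "spin": 0}, {"jaw": 0.4, "delta_pos": [0, 0, 50], "spin": 0}]}}

```text
time_s: 8.7
ee_pos: [528.2, -44.9, 61.5]
ee_rot: [179.2, 0.4, -167.7]
force: [0.0, 0.3, -0.7]
gripper_width: 55.0
```

```bash
cat > look.py <<'E'
from h import *
import sys
F=[515.9,3.1,12.35]
s=env.state();print(s['time_s'],s['force'],s['gripper_width'], w2f(F,s['ee_pos']),s['ee_rot'])
c=cal("wrist")
im=cams.grab_frame("wrist")[:,:,::-1].copy()
z=cv2.resize(im[200:310,210:350],None,fx=5,fy=5,interpolation=cv2.INTER_CUBIC)
cv2.imwrite(f"pics/{sys.argv[1]}.png",z)
for a in (-.3,-.15,0,.15,.3):
    P=[(x,-50+13.85*np.cos(t+a),80+13.85*np.sin(t+a)) for x in(-3,11) for t in (np.arange(6)+.5)*np.pi/3]
    p=proj(c,f2w(F,P)); print(a,np.round((p[:6]-[210,200])*5).astype(int).tolist())
print(delta(F,[1,-50,61]))
E
python3 look.py w7z
```

```text
8.7 [ 0.00250793  0.31338232 -0.74557763] 55.02119229183217 [[  1.74585536 -49.54147073  61.48860208]] [ 179.18111563    0.35978195 -167.66071639]
-0.3 [[490, 377], [394, 430], [240, 414], [204, 350], [302, 306], [437, 318]]
-0.15 [[486, 387], [371, 432], [225, 406], [211, 341], [322, 304], [452, 324]]
0 [[478, 396], [347, 433], [213, 398], [221, 333], [343, 303], [465, 331]]
0.15 [[467, 405], [323, 433], [205, 388], [234, 325], [363, 304], [476, 339]]
0.3 [[452, 413], [300, 430], [199, 379], [249, 319], [383, 306], [484, 348]]
(array([ 0.7, -0.5,  0.5]), -0.0002)
```

View pics/w7z.png

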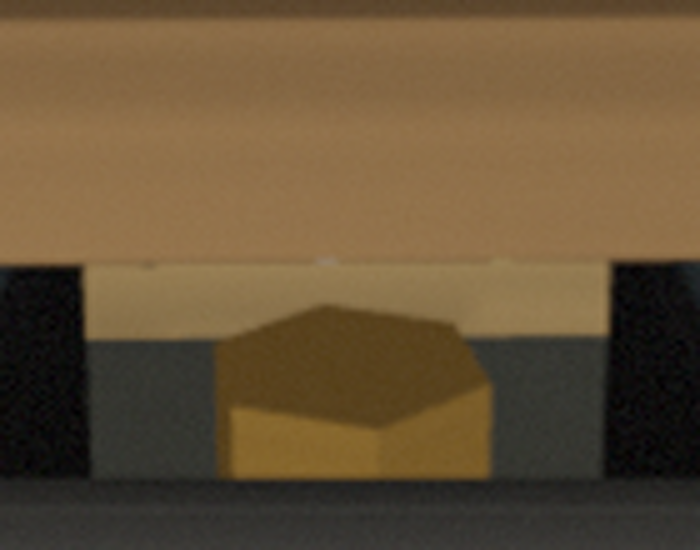

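Emit:
{"fn": "apply_moves", "kwargs": {"plan": [{"jaw": 0.45, "delta_pos": [0.5, 0.7, 0], "spin": 0}, {"jaw": 0.45, "delta_pos": [0.5, 0.7, 0], "spin": 0}, {"jaw": 0.45, "delta_pos": [0.5, 0.7, 0], "spin": 0}, {"jaw": 0.45, "delta_pos": [0.5, 0.7, 0], "spin": 0}, {"jaw": 0.45, "delta_pos": [0.5, 0.7, 0], "spin": 0}, {"jaw": 0.45, "delta_pos": [0.5, 0.7, 0], "spin": 0}, {"jaw": 0.45, "delta_pos": [0.5, 0.7, 0], "spin": 0}, {"jaw": 0.45, "delta_pos": [0.5, 0.7, 0], "spin": 0}]}}

```text
time_s: 9.75
ee_pos: [527.5, -44.4, 61.5]
ee_rot: [179.2, 0.4, -167.7]
force: [0.1, -0.4, -0.7]
gripper_width: 50.1
```

Emit:
{"fn": "apply_moves", "kwargs": {"plan": [{"jaw": 0.45, "delta_pos": [0, 0, 0], "spin": 0}, {"jaw": 0.45, "delta_pos": [0, 0, 0], "spin": 0}, {"jaw": 0.45, "delta_pos": [0, 0, 0], "spin": 0}, {"jaw": 0.45, "delta_pos": [0, 0, 0], "spin": 0}, {"jaw": 0.45, "delta_pos": [0, 0, 0], "spin": 0}, {"jaw": 0.45, "delta_pos": [0, 0, 0], "spin": 0}, {"jaw": 0.45, "delta_pos": [0, 0, 0], "spin": 0}, {"jaw": 0.45, "delta_pos": [0, 0, 0], "spin": 0}]}}

```text
time_s: 10.75
ee_pos: [527.5, -44.4, 61.5]
ee_rot: [179.2, 0.4, -167.7]
force: [1.0, 0.4, -0.5]
gripper_width: 50.5
```

Emit:
{"fn": "apply_moves", "kwargs": {"plan": [{"jaw": 0.45, "delta_pos": [0, 0, 0], "spin": 0}, {"jaw": 0.45, "delta_pos": [0, 0, 0], "spin": 0}, {"jaw": 0.45, "delta_pos": [0, 0, 0], "spin": 0}, {"jaw": 0.45, "delta_pos": [0, 0, 0], "spin": 0}, {"jaw": 0.45, "delta_pos": [0, 0, 0], "spin": 0}, {"jaw": 0.45, "delta_pos": [0, 0, 0], "spin": 0}, {"jaw": 0.45, "delta_pos": [0, 0, 0], "spin": 0}, {"jaw": 0.45, "delta_pos": [0, 0, 0], "spin": 0}]}}

```text
time_s: 11.75
ee_pos: [527.5, -44.3, 61.5]
ee_rot: [179.2, 0.4, -167.7]
force: [-0.0, 0.4, -0.0]
gripper_width: 50.0
```

Emit:
{"fn": "apply_moves", "kwargs": {"plan": [{"jaw": 0.45, "delta_pos": [0, 0, 0], "spin": 0}, {"jaw": 0.45, "delta_pos": [0, 0, 0], "spin": 0}, {"jaw": 0.45, "delta_pos": [0, 0, 0], "spin": 0}, {"jaw": 0.45, "delta_pos": [0, 0, 0], "spin": 0}, {"jaw": 0.45, "delta_pos": [0, 0, 0], "spin": 0}, {"jaw": 0.45, "delta_pos": [0, 0, 0], "spin": 0}, {"jaw": 0.45, "delta_pos": [0, 0, 0], "spin": 0}, {"jaw": 0.45, "delta_pos": [0, 0, 0], "spin": 0}]}}

```text
time_s: 12.75
ee_pos: [527.5, -44.3, 61.5]
ee_rot: [179.2, 0.4, -167.7]
force: [-0.4, -0.0, 0.3]
gripper_width: 50.0
```

Emit:
{"fn": "apply_moves", "kwargs": {"plan": [{"jaw": 0.45, "delta_pos": [0, 0, 0], "spin": 0}, {"jaw": 0.45, "delta_pos": [0, 0, 0], "spin": 0}, {"jaw": 0.45, "delta_pos": [0, 0, 0], "spin": 0}, {"jaw": 0.45, "delta_pos": [0, 0, 0], "spin": 0}, {"jaw": 0.45, "delta_pos": [0, 0, 0], "spin": 0}, {"jaw": 0.45, "delta_pos": [0, 0, 0], "spin": 0}, {"jaw": 0.45, "delta_pos": [0, 0, 0], "spin": 0}, {"jaw": 0.45, "delta_pos": [0, 0, 0], "spin": 0}]}}

```text
time_s: 13.75
ee_pos: [527.5, -44.3, 61.5]
ee_rot: [179.2, 0.4, -167.7]
force: [0.3, -0.3, -0.3]
gripper_width: 50.1
```

```bash
python3 look.py w8z
```

```text
13.75 [ 0.33295338 -0.30152656 -0.25081944] 50.08042199436346 [[  1.19309673 -48.831841    61.47075612]] [ 179.18034152    0.35510956 -167.65897292]
-0.3 [[483, 382], [386, 435], [233, 419], [196, 355], [296, 311], [430, 323]]
-0.15 [[478, 392], [363, 438], [218, 411], [204, 346], [315, 309], [445, 329]]
0 [[470, 401], [339, 439], [206, 403], [214, 338], [336, 308], [458, 336]]
0.15 [[459, 410], [315, 438], [197, 393], [227, 330], [356, 309], [469, 344]]
0.3 [[444, 418], [292, 436], [192, 384], [242, 324], [376, 310], [477, 353]]
(array([ 0.2, -1.2,  0.5]), -0.0002)
```

View pics/w8z.png

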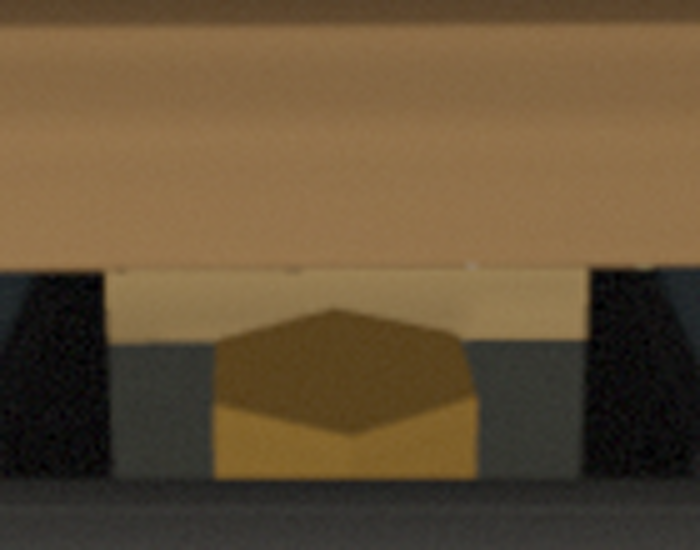

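Emit:
{"fn": "apply_moves", "kwargs": {"plan": [{"jaw": 0.55, "delta_pos": [0, 0, 0], "spin": 0}, {"jaw": 0.6, "delta_pos": [0, 0, 0], "spin": 0}, {"jaw": 0.65, "delta_pos": [0, 0, 0], "spin": 0}, {"jaw": 0.7, "delta_pos": [0, 0, 0], "spin": 0}, {"jaw": 0.75, "delta_pos": [0, 0, 0], "spin": 0}, {"jaw": 0.8, "delta_pos": [0, 0, 0], "spin": 0}, {"jaw": 1, "delta_pos": [0, 0, 0], "spin": 0}, {"jaw": 1, "delta_pos": [0, 0, 0], "spin": 0}], "squeeze": 40}}

```text
time_s: 14.8
ee_pos: [527.6, -44.7, 61.5]
ee_rot: [179.2, 0.4, -167.6]
force: [1.0, -4.1, -1.0]
gripper_width: 23.6
```

Emit:
{"fn": "apply_moves", "kwargs": {"plan": [{"jaw": 1, "delta_pos": [0, 0, 0], "spin": 0}, {"jaw": 1, "delta_pos": [0, 0, 0], "spin": 0}, {"jaw": 1, "delta_pos": [0, 0, 0], "spin": 0}, {"jaw": 1, "delta_pos": [0, 0, 0], "spin": 0}, {"jaw": 1, "delta_pos": [0, 0, 0], "spin": 0}, {"jaw": 1, "delta_pos": [0, 0, 0], "spin": 0}, {"jaw": 1, "delta_pos": [0, 0, 0], "spin": 0}, {"jaw": 1, "delta_pos": [0, 0, 0], "spin": 0}]}}

```text
time_s: 15.8
ee_pos: [527.6, -44.8, 61.5]
ee_rot: [179.2, 0.4, -167.7]
force: [0.3, -3.4, -0.6]
gripper_width: 23.2
```

Emit:
{"fn": "apply_moves", "kwargs": {"plan": [{"jaw": 1, "delta_pos": [0, 0, 0], "spin": 0}, {"jaw": 1, "delta_pos": [0, 0, 0], "spin": 0}, {"jaw": 1, "delta_pos": [0, 0, 0], "spin": 0}, {"jaw": 1, "delta_pos": [0, 0, 0], "spin": 0}, {"jaw": 1, "delta_pos": [0, 0, 0], "spin": 0}, {"jaw": 1, "delta_pos": [0, 0, 0], "spin": 0}, {"jaw": 1, "delta_pos": [0, 0, 0], "spin": 0}, {"jaw": 1, "delta_pos": [0, 0, 0], "spin": 0}]}}

```text
time_s: 16.8
ee_pos: [527.6, -44.8, 61.5]
ee_rot: [179.2, 0.4, -167.7]
force: [0.3, -2.9, -0.7]
gripper_width: 23.9
```

```bash
python3 look.py w9z; python3 - <<'E'
from h import *
F=[515.9,3.1,12.35]
im=cams.grab_frame("scene")[:,:,::-1].copy();cv2.imwrite("pics/s9.png",cv2.resize(im[170:320,190:375],None,fx=4,fy=4,interpolation=cv2.INTER_CUBIC))
im=cams.grab_frame("wrist")[:,:,::-1].copy();cv2.imwrite("pics/w9.png",im)
E
```

```text
16.8 [ 0.30646352 -2.88453708 -0.67780456] 23.871364980254988 [[  1.2136671  -49.26177081  61.47697411]] [ 179.22074891    0.36168025 -167.6516145 ]
-0.3 [[487, 382], [390, 435], [237, 419], [201, 355], [300, 311], [434, 323]]
-0.15 [[483, 392], [367, 438], [222, 411], [208, 346], [320, 309], [449, 329]]
0 [[475, 401], [344, 439], [210, 403], [219, 337], [340, 308], [463, 336]]
0.15 [[463, 410], [320, 438], [202, 393], [231, 330], [360, 308], [473, 344]]
0.3 [[449, 418], [297, 435], [196, 384], [246, 324], [380, 310], [481, 353]]
(array([ 0.2, -0.7,  0.5]), -0.0)
```

View pics/w9z.png

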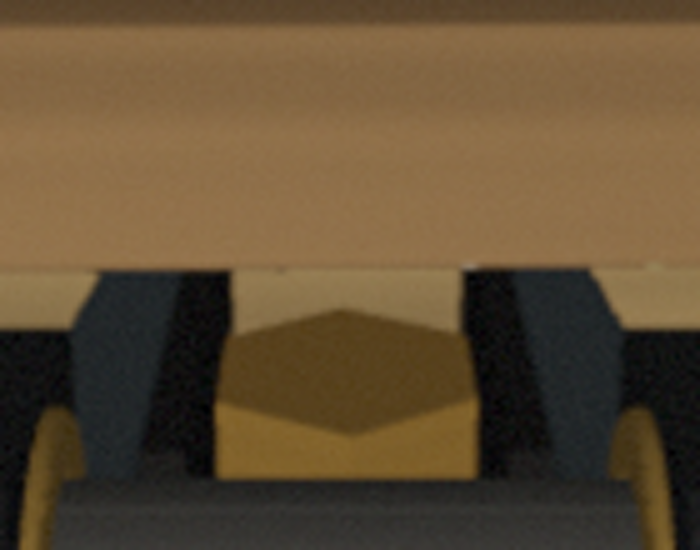

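View pics/s9.png

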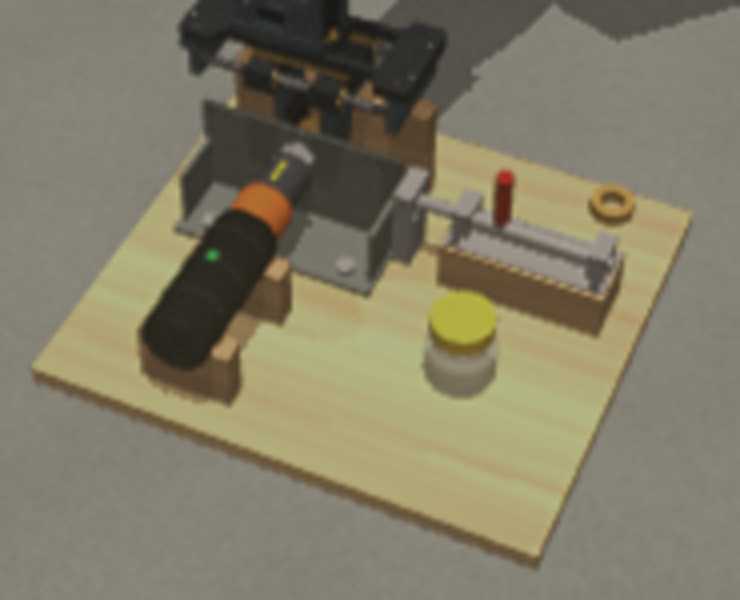

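View pics/w9.png

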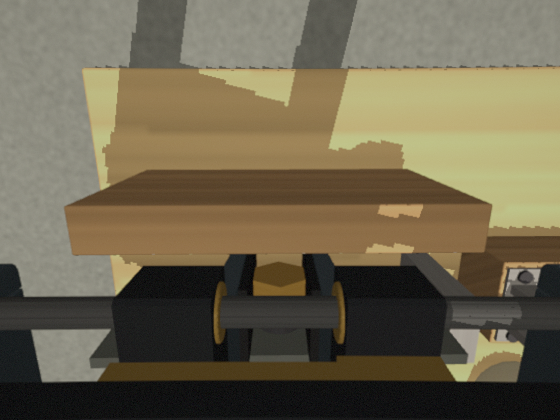

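Emit:
{"fn": "apply_moves", "kwargs": {"plan": [{"jaw": 1, "delta_pos": [0, 0, 0], "spin": 0}, {"jaw": 1, "delta_pos": [0, 0, 0], "spin": 0}, {"jaw": 1, "delta_pos": [0, 0, 0], "spin": 0}, {"jaw": 1, "delta_pos": [0, 0, 0], "spin": 0}, {"jaw": 1, "delta_pos": [0, 0, 0], "spin": 0}, {"jaw": 1, "delta_pos": [0, 0, 0], "spin": 0}, {"jaw": 1, "delta_pos": [0, 0, 0], "spin": 0}, {"jaw": 1, "delta_pos": [0, 0, 0], "spin": 0}]}}

```text
time_s: 17.95
ee_pos: [527.6, -44.7, 61.5]
ee_rot: [179.2, 0.4, -167.6]
force: [0.6, -2.5, -1.6]
gripper_width: 23.6
```

Emit:
{"fn": "apply_moves", "kwargs": {"plan": [{"jaw": 1, "delta_pos": [0, 0, 0], "spin": 0}, {"jaw": 1, "delta_pos": [0, 0, 0], "spin": 0}, {"jaw": 1, "delta_pos": [0, 0, 0], "spin": 0}, {"jaw": 1, "delta_pos": [0, 0, 0], "spin": 0}, {"jaw": 1, "delta_pos": [0, 0, 0], "spin": 0}, {"jaw": 1, "delta_pos": [0, 0, 0], "spin": 0}, {"jaw": 1, "delta_pos": [0, 0, 0], "spin": 0}, {"jaw": 1, "delta_pos": [0, 0, 0], "spin": 0}]}}

```text
time_s: 18.95
ee_pos: [527.6, -44.8, 61.5]
ee_rot: [179.2, 0.4, -167.6]
force: [-0.7, -3.5, -0.7]
gripper_width: 23.3
```

```bash
python3 look.py w10z | head -1; python3 - <<'E'
from h import *
F=[515.9,3.1,12.35]
c=cal("scene")
def knob(im):
    b=im.astype(int)[205:245,305:340]; m=(b[:,:,2]>90)&(b[:,:,1]<60)&(b[:,:,0]<60); v,u=np.nonzero(m); return u.mean()+305,v.mean()+205,m.sum()
im0=cv2.imread("pics/scene0.png"); im=cams.grab_frame("scene")[:,:,::-1]
k0,k1=knob(im0),knob(im); print(k0,k1)
for k in(k0,k1): print(w2f(F,back(c,[k[:2]],103)))
a,b=cv2.imread("pics/w9z.png"),cv2.imread("pics/w10z.png"); print("diff",cv2.absdiff(a,b)[300:480,210:490].mean())
E
```

```text
18.95 [-0.67697774 -3.51092262 -0.71471569] 23.315036844570713 [[  1.224944   -49.27707532  61.48707749]] [ 179.22259812    0.36349645 -167.6479852 ]
(np.float64(330.3076923076923), np.float64(221.30769230769232), np.int64(13)) (np.float64(315.88235294117646), np.float64(216.8235294117647), np.int64(17))
[[ 15.29600104 148.95269727 103.        ]]
[[ 15.54442673 105.74209918 103.        ]]
diff 1.5659457671957673
```

View pics/w10z.png

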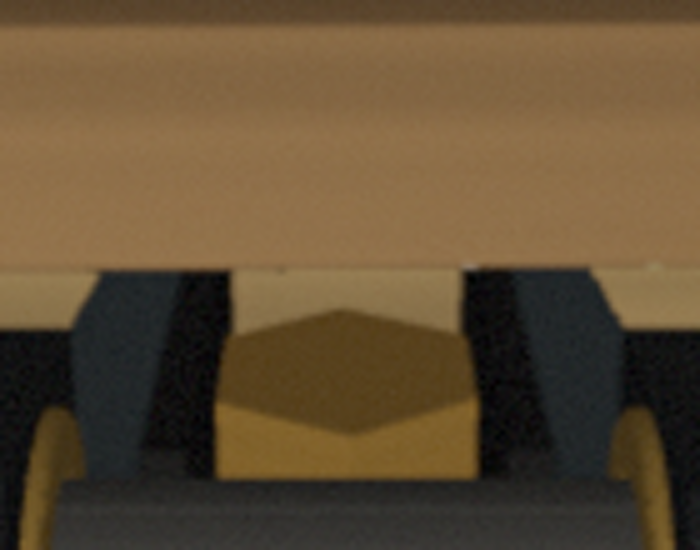

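```bash
python3 - <<'E'
from h import *
from scipy.optimize import least_squares
s=env.state();c=cal("wrist")
R=cv2.Rodrigues(np.array(c['rvec']))[0];o=-R.T@np.array(c['tvec']);T=toolR(s)
off=T.T@(o-s['ee_pos']);Rc=R@T
def cam(pos,rot):
    T=Ro.from_euler('xyz',rot,degrees=True).as_matrix();d=dict(c);Rw=Rc@T.T
    d['rvec']=cv2.Rodrigues(Rw)[0];d['tvec']=-Rw@(np.array(pos)+T@off);return d
F=[515.9,3.1,12.35]
for n,p,r in(("w5",[528.3,-50.7,161.59],[179.184,.3226,-168.847]),("w3",[519.1,114.5,94.2],[179.8,.3,-167.8])):
    im=cv2.imread(f"pics/{n}.png");d=cam(p,r)
    x,y,w,h=(360,190,190,110) if n=="w5" else (120,180,320,130)
    k=im.copy()
    def pl(P,col):
        cv2.polylines(k,[np.round(proj(d,f2w(F,P))*16).astype(int).reshape(-1,1,2)],True,col,1,cv2.LINE_AA,4)
    for a,b in((75,89),(177,191)): pl([(1,a,86),(51,a,86),(51,b,86),(1,b,86)],(0,255,255))
    pl([(10,31,87),(42,31,87),(42,45,87),(10,45,87)],(0,255,255))
    pl([(1,70,62),(1,195,62)],(0,255,0))
    for yk,col in((108,(255,0,255)),(110.5,(255,255,0))):
        pl([(26+7*np.cos(t),yk+7*np.sin(t),124) for t in np.arange(0,6.28,.3)],col)
        pl([(26+6*np.cos(t),yk-79,72+6*np.sin(t)) for t in np.arange(0,6.28,.3)],col)
    f=780/w
    cv2.imwrite(f"pics/{n}c.png",np.vstack([cv2.resize(q[y:y+h,x:x+w],None,fx=f,fy=f if n=="w3" else f*.65,interpolation=cv2.INTER_CUBIC) for q in((k,) if 0 else (im,k))])[:600])
E
```

```text
(no output)
```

View pics/w5c.png

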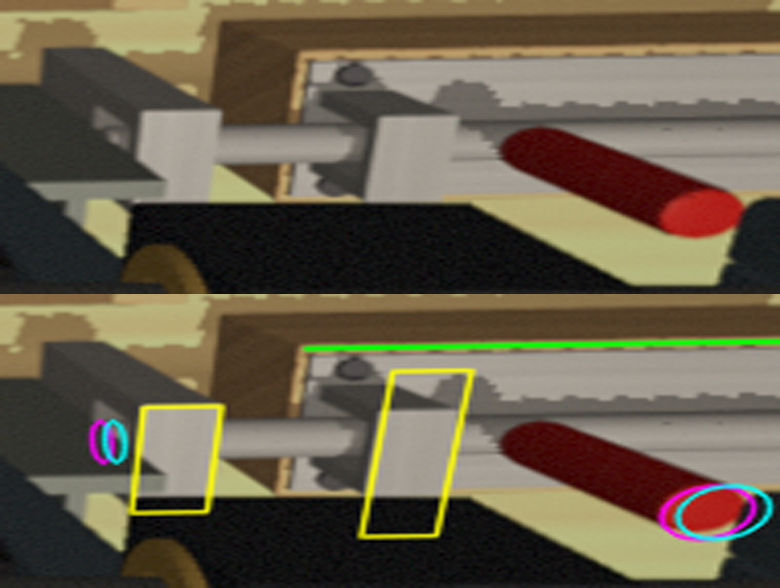

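View pics/w3c.png

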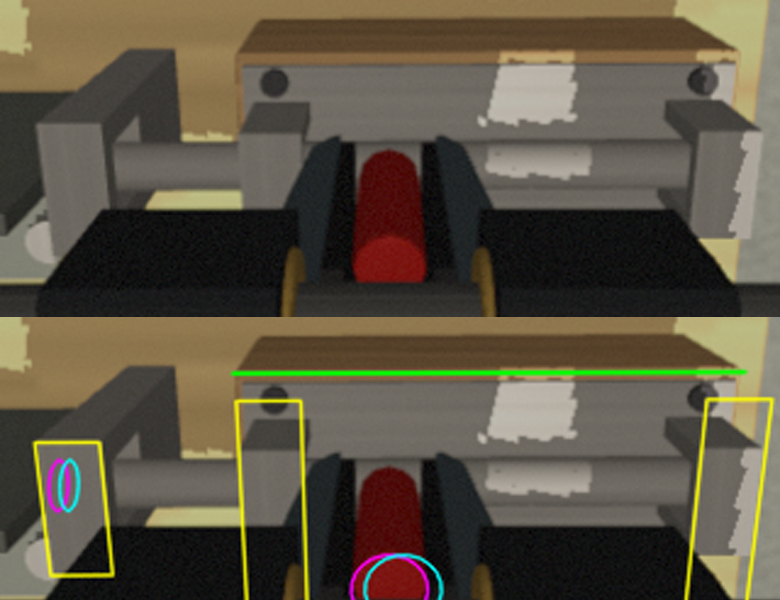

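```bash
python3 - <<'E'
from h import *
s=env.state();print(s['time_s'],s['gripper_width'],s['force']); print(env.job_done())
E
```

```text
19.05 23.39814145152914 [ 0.60215731 -3.44955306 -0.79094461]
the job is handed in; nothing more can be done
None
```

I slid the barrel bolt home and left the brass head gripped between the fingers, then handed the job in at about 19 s of the 48 s limit. The hand-in gave no verdict.

**Barrel bolt:** I gripped the red knob and slid it until it stopped. Raising the push from 19 to 25 N moved it no further. Overlaid on the wrist picture, the model's home position (y = 108 mm) matches the knob.

**Bolt head:** I lowered the open fingers into the gap and waited until the flats were nearly square, about -0.05 rad in the picture. I then closed with the squeeze set to 40 N.
- **Grip:** The finger opening reads about 23.5 mm, against 24 mm across the flats. The grasp point is about 3 mm from where I placed the head's centre. The contact force on the head is not measured directly.
- **Holding still:** Two pictures about 2 s apart show no visible turn.

**Bystanders:** I did not touch any, and the jar and spacer look unmoved in the scene picture. I did not check the mug and screwdriver again after the first pictures; the arm did not go down near them.

**Disagreements:**
- **Bolt travel:** Both the arm's travel (42.7 mm) and the coarse scene camera (43.2 mm) came out slightly short of 45 mm. I relied on the hard stop and the overlay instead.
- **Wrist view scale:** Overlays in the wrist view were off by about 3%, which could mean a height error of a few millimetres.
- **Tool tilt:** The tool stayed tilted by about 0.8°.

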